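Make up two power-supply repair kits

ROBOT

A 6-joint arm with a two-finger parallel gripper is mounted at the origin on the work surface. World frame = base frame: x ahead of the robot, y to its left, z up, the work surface at z = 0. Lengths are in m, angles in rad, forces in N, time in s.
With the tool pointing down it reaches from about 0.35 to 0.725 m from the base axis. Payload 4.3 kg.
Tool frame: the origin (TCP) lies midway between the tips of the shut fingers; the grasp point (between the pads) lies 19 mm behind it; z points along the fingers, y is the line along which they close (so a half turn about z gives the same grasp; the last joint's range is limited). The gripper opens to 85 mm and grips with 20 to 120 N. Pads are 22 mm wide; open, the fingers measure 114 mm over their backs; the gripper's body (76 mm by 85 mm) begins 54 mm behind the grasp point. The pads swing forward as they close: fully open they stand 13 mm farther back than shut.
Start: joints at [1.181, 0.377, 0.081, 1.274, 0, 1.46], TCP at [0.159, 0.553, 0.231] pointing down, gripper open.
Joint ranges: [-2.72, 2.72], [-0.84, 1.66], [-1.02, 1.22], [-1.77, 2.12], [-1.37, 1.28], [-3.14, 3.14]. Speed limits (rad/s): [2.57, 2.57, 3.14, 3.14, 3.14, 3.14].

INTERFACE

Orientations are given as a unit quaternion [w, x, y, z].
In Python, from cell import sensors, imaging, job gives the robot as it stands.
- The arm moves only by the tool servo_tool, never from a script. Its argument "moves" is a list of rows, each a list of 7 numbers: the turn, a rotation vector about the tool's x, y, z in degrees, then the shift along the tool's x, y, z in m, then the finger opening in m, from 0 to 0.0854. A call has 1 to 8 rows; each row shifts and turns the commanded pose from where the row before left it, along the tool's axes as they then stand; what a row does not reach is not made up. A row lasts 1/12 s, in which the tool goes at most 41.7 mm and 7.16 degrees, less where a joint would pass 70% of its speed; a pose out of reach is approached as far as the arm can. A call with a gripper value outside its range is refused whole. The fingers move at their own pace and stop on an object; the grip force is fixed at half the most. Time passes only in rows, so rows that do not move let the fingers close. It gives the time, the measured TCP pose, the force, the opening and the grip force at its end, in the units of the state.
- sensors.get_state(): the state, without advancing time (a new reading comes with each control period).
- imaging.camera(name): name is "side" or "top" or "wrist"; returns a dict with "color" (384x512x3 uint8, blue, green, red), "range_z" (384x512 float32, m along the optical axis (not along the pixel's ray), 0 where there is no reading), "fovy" (degrees; the focal length in pixels is half the picture's height over the tangent of half this angle, whatever the lens; pixels are square), "cx", "cy" (the principal point, pixels), "origin" and "rotation" of the camera in the world. Camera axes: x right, y down, z forward; pixel columns grow to the right and rows downward; lengths in m; the calibration is good to about 2 mm. A picture is of the moment at which its call begins.
- job.sign_off(): hands the job in; it is judged then, once.
The state is a dict: "time_s": time; "joint_pos": joint angles; "qvel": joint speeds; "tau": joint torques, N m; "eef_pos": TCP position; "ee_rot": TCP orientation; "contact_force": force on the tool from outside, world axes, zero at the start; "moment": the same for the moment, N m; "finger_gap": finger opening in m; "grip_force": force on a finger pad.
Only numpy, scipy, OpenCV 4.12 (cv2) and the standard library are available. Lean on these libraries where they do the work, as an engineer would, in place of code of your own. Each camera call takes 0.05 s, during which the arm holds its last target. There are 200 camera calls.

TASK

Make up two repair kits from the stock on the bench: in the long tray the transformer goes in the wide pocket, and the large capacitor and the choke go one in each of the two narrow pockets; in the short tray the heat sink goes in the wide pocket and the small capacitor in the narrow one. Everything must stand upright and flat on its pocket's floor. Leave the solder spool, the multimeter and the circuit board where they are.

Things in the scene. Friction and masses are not known exactly. Their poses are not given: they have to be found in the camera images.
- long_tray: Long kit tray with three pockets. Black plastic with a dark grey floor, fixed to the bench; floor 3 mm thick, all walls 4 mm thick and 10 mm high over the bench. 88 mm along its x, 208 mm along its y. Origin at the centre of its underside, z up. The pockets lie in a row along y, each 80 mm inside along x: two narrow pockets, 56 mm inside along y, centred at y = -72 mm and y = -12 mm, and one wide pocket, 80 mm inside, centred at y = +60 mm.
- short_tray: Short kit tray with two pockets. Black plastic with a dark grey floor, fixed to the bench; floor 3 mm thick, all walls 4 mm thick and 10 mm high over the bench. 88 mm along its x, 148 mm along its y. Origin at the centre of its underside, z up. The pockets lie in a row along y, each 80 mm inside along x: one narrow pocket, 56 mm inside along y, centred at y = -42 mm, and one wide pocket, 80 mm inside, centred at y = +30 mm.
- transformer: Mains transformer: steel core 56 mm (x) by 24 mm (y) by 42 mm high with a copper-coloured winding bulging out of both sides, on a 5 mm black base of 56 by 44 mm. The winding is 44 mm across in y, 34 mm long in x and has flat sides from 11 to 36 mm height: pinch it there along y. Origin at the centre of its underside, z up. About 0.28 kg.
- heat_sink: Bare aluminium finned heat sink, 56 mm (x) by 30 mm (y) by 38 mm high, base down, six upright fins running along x; the outer fins are its flat sides, 30 mm apart along y. Origin at the centre of its underside, z up. About 0.09 kg.
- large_capacitor: The large electrolytic capacitor: upright black cylinder with an aluminium top, 35 mm diameter, 50 mm high. Origin at the centre of its underside, z up. About 0.06 kg.
- small_capacitor: The small electrolytic capacitor: the same kind, 25 mm diameter, 36 mm high. Origin at the centre of its underside, z up. About 0.025 kg.
- choke: Toroidal choke: a dark ring wound with copper wire, standing on edge, 36 mm outside diameter in the x-z plane, 13 mm thick along y, on a black base 36 mm (x) by 24 mm (y) by 6 mm; 41 mm high in all, ring centre 23 mm up. Pinch the ring across its thickness, along y. Origin at the centre of its underside, z up. About 0.05 kg.
- solder_spool: Bystander, not part of any kit: white-flanged spool of solder standing on end, 56 mm diameter, 42 mm high. Origin at the centre of its underside, z up. 
- multimeter: Bystander: yellow multimeter lying on its back, 170 mm (x) by 84 mm (y), 45 mm high with its dial. Origin at the centre of its underside, z up. 
- circuit_board: Bystander: green circuit board with parts on it, 150 mm (x) by 75 mm (y), about 15 mm high. Origin at the centre of its underside, z up. 
Things that resemble listed ones, but are neither listed nor needed, are in the scene too. Leave any blue look-alike of the heat_sink alone.

How it is judged:
By the outcome, as a careful person would: the job done as asked, in the order asked, and still so for the second after the job is handed in, with the robot touching nothing.
It also fails if it takes over 120 s, if anything falls off the work surface, if the arm or the gripper's body presses on something with over 40 N, if the wrist force passes 120 N, or if a joint passes its speed limit or range.

## Working session

There is one attempt and no reset: what is moved stays moved. The work goes in short steps, Python scripts to look and compute and a tool call to move; the robot and the scene stay as the last step left them, time stands still between calls to the robot, and variables do not carry over. Pictures are saved under pics/ and viewed, at most 14 in all, crops included, and the job is handed in when it is done.

Besides the shell and the picture viewer there is one more tool, called after "Request:" as name(argument=value, ...), one argument or row to a line, values as JSON. servo_tool: Moves the arm, as the interface text tells. Its arguments: {"type":"object","properties":{"moves":{"type":"array"}},"required":["moves"]}

```bash
ls; mkdir -p pics; cat > h.py <<'E'
import numpy as np, cv2
from cell import sensors, imaging, job
def cam(n):
    c=imaging.camera(n); c['f']=192/np.tan(np.radians(c['fovy'])/2); return c
def cloud(c):
    z=c['range_z']; v,u=np.mgrid[0:384,0:512]
    p=np.stack([(u-c['cx'])/c['f']*z,(v-c['cy'])/c['f']*z,z],-1)
    p=p@np.array(c['rotation']).T+np.array(c['origin']); p[z==0]=np.nan
    return p
E
python3 - <<'E'
from h import *
s=sensors.get_state();print(s)
for n in('top','side'):
    c=cam(n);cv2.imwrite(f'pics/{n}0.png',cv2.resize(c['color'],(800,600)))
    print(n,c['fovy'],c['cx'],c['cy'],c['origin'],np.round(c['rotation'],3).tolist())
    np.save(n+'.npy',cloud(c));cv2.imwrite(n+'raw.png',c['color'])
E
```

```text
pics
{'time_s': 0.0, 'joint_pos': array([ 1.18071232e+00,  3.78050069e-01,  7.96293272e-02,  1.27436648e+00,
       -1.67986338e-05,  1.46052521e+00]), 'qvel': array([-0.00095534,  0.00153599,  0.00273225, -0.00048857,  0.00113175,
       -0.00049228]), 'tau': array([-2.20054993e-03, -4.63602626e+01,  2.69876003e+01,  2.07637221e-02,
       -4.10558059e-04,  2.13174366e-05]), 'eef_pos': array([0.15853942, 0.55204569, 0.23036959]), 'ee_rot': array([-2.38310697e-04,  1.39450397e-01,  9.90228557e-01, -9.66535680e-04]), 'contact_force': array([ 0.17273097,  0.63869957, -0.00958023]), 'moment': array([-0.01507341,  0.02982617,  0.02158764]), 'grip_force': 0.0, 'finger_gap': 0.08531311384081665}
top 48.80542413424329 255.13921645173602 188.4506151657513 [0.49072183 0.01421131 1.15860653] [0.013, -0.701, 0.713, -0.025]Traceback (most recent call last):
  File "<stdin>", line 6, in <module>
  File "h.py", line 8, in cloud
    p=p@np.array(c['rotation']).T+np.array(c['origin']); p[z==0]=np.nan
      ~^~~~~~~~~~~~~~~~~~~~~~~~~~
ValueError: matmul: Input operand 1 has a mismatch in its core dimension 0, with gufunc signature (n?,k),(k,m?)->(n?,m?) (size 4 is different from 3)
```

```bash
sed -i "s/p=p@np.array(c\['rotation'\]).T/p=p@R(c['rotation']).T/" h.py; cat >> h.py <<'E'
from scipy.spatial.transform import Rotation
def R(q): return Rotation.from_quat(np.roll(q,-1)).as_matrix()
E
python3 - <<'E'
from h import *
for n in('top','side'):
    c=cam(n);cv2.imwrite(f'pics/{n}0.png',cv2.resize(c['color'],(800,600)))
    print(n,c['fovy'],c['origin'],R(c['rotation'])[:,2])
    p=cloud(c);np.save(n+'.npy',p);cv2.imwrite(n+'raw.png',c['color'])
    print(np.nanmedian(p[...,2]), p[192,256])
E
```

```text
top 48.80542413424329 [0.49072183 0.01421131 1.15860653] [ 0.05327921 -0.01833241 -0.99841136]
0.0005305540459235036 [ 0.54260261 -0.0091781   0.00372863]
side 44.01536780244433 [0.28045035 1.09561312 0.71307013] [ 0.22623163 -0.82348285 -0.52028382]
0.0010376675878815411 [ 5.74690648e-01 -2.91813062e-02 -4.37640355e-04]
```

View pics/top0.png

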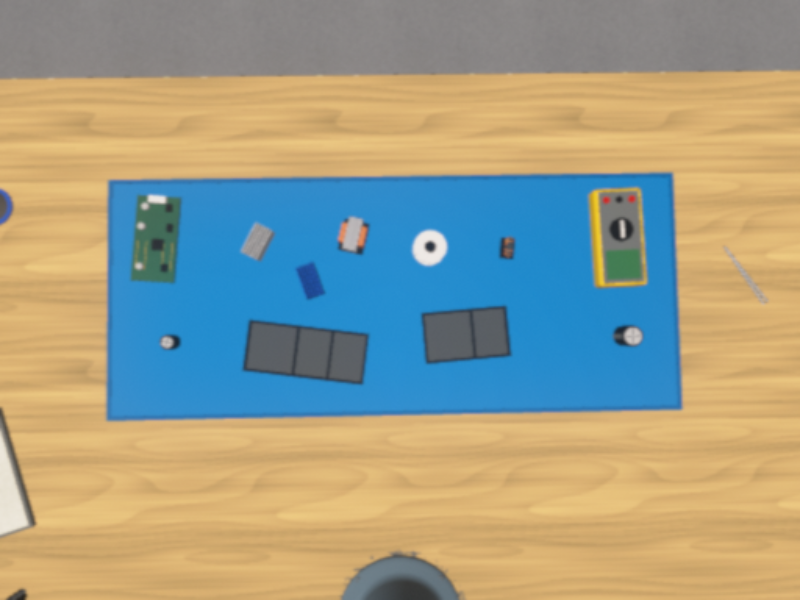

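View pics/side0.png

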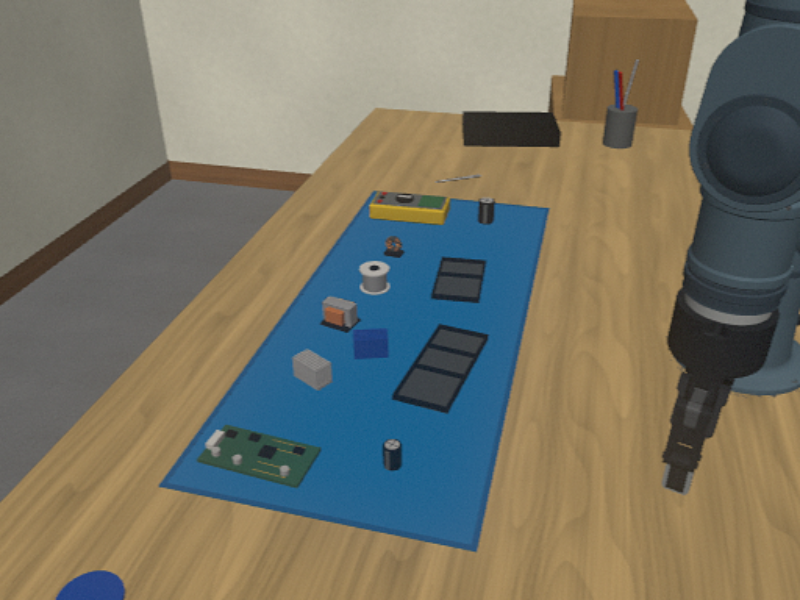

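The top view shows the heat sink candidates: grey at (257,240) and blue at (310,281). The capacitor candidates are (168,342) and (628,336). The transformer is at (353,235), the choke at (508,248), the long tray at (306,351) and the short tray at (466,334). The side view agrees.

Next I measure these.

```bash
python3 - <<'E'
from h import *
img=cv2.imread('topraw.png');p=np.load('top.npy')
hsv=cv2.cvtColor(img,cv2.COLOR_BGR2HSV)
k=512/800
def rect(q): 
    (c,s,a)=cv2.minAreaRect((q*1000).astype(np.float32)); return np.round(c,1),np.round(s,1),round(a,1)
for n,u,v in [('hs',257,240),('blue',310,281),('trafo',353,235),('choke',508,248),('capL',168,342),('capR',628,336),('spool',429,247)]:
    u=int(u*k);v=int(v*k); w=p[v-22:v+22,u-22:u+22].reshape(-1,3)
    z=w[:,2]; zt=np.nanpercentile(z[z>.012],95) 
    t=w[z>zt-.006]; b=w[z>.012]
    print(n,'ztop',round(zt,4),'n',len(t),'top',rect(t[:,:2]),'mean',t.mean(0).round(4),'all',rect(b[:,:2]))
# trays: dark grey mask
m=((hsv[...,2]<110)&(hsv[...,1]<110)).astype(np.uint8)
cs,_=cv2.findContours(m,cv2.RETR_EXTERNAL,cv2.CHAIN_APPROX_NONE)
for c in cs:
    if cv2.contourArea(c)>800:
        mm=np.zeros(m.shape,np.uint8);cv2.drawContours(mm,[c],-1,1,-1);q=p[mm>0]
        print(cv2.boundingRect(c),rect(q[:,:2]),np.nanmedian(q[:,2]))
E
```

```text
hs ztop 0.041 n 148 top (array([647.3, 233.7]), array([31.2, 54.7]), 62.5) mean [0.6471 0.2341 0.0382] all (array([646.8, 233.9]), array([31.2, 55.8]), 62.6)
blue ztop 0.0411 n 128 top (array([590.4, 118.4]), array([57.8, 92.3]), 24.3) mean [0.5794 0.1441 0.0386] all (array([590.3, 118.5]), array([57.8, 92.5]), 24.3)
trafo ztop 0.0451 n 192 top (array([656.9,  71.1]), array([36.6, 58.6]), 60.9) mean [0.656  0.0704 0.0424] all (array([655.8,  70.1]), array([44.7, 56.7]), 79.3)
choke ztop 0.0409 n 37 top (array([ 629.4, -197.4]), array([10.3, 27.2]), 81.8) mean [ 0.6294 -0.1978  0.0385] all (array([ 632.1, -198.9]), array([12.6, 35.1]), 82.5)
capL ztop 0.0394 n 62 top (array([477.4, 383.7]), array([22.6, 21.2]), 18.4) mean [0.4768 0.3839 0.037 ] all (array([477.2, 384. ]), array([23.2, 24.6]), 71.2)
capR ztop 0.0539 n 124 top (array([ 474.7, -398.9]), array([33.1, 33.7]), 64.8) mean [ 0.4743 -0.3978  0.0511] all (array([ 475.2, -397.8]), array([33.9, 34.4]), 55.2)
spool ztop 0.046 n 299 top (array([632.8, -60.5]), array([53.2, 53.7]), 89.1) mean [ 0.6318 -0.0605  0.043 ] all (array([632.8, -60.5]), array([53.2, 53.7]), 89.1)
(157, 206, 78, 39) (array([452.4, 156.9]), array([200.3,  80.9]), 80.5) 0.0037672922607857595
(271, 197, 55, 35) (array([ 478. , -122.8]), array([ 83.3, 139.9]), 8.4) 0.003822082886794087
```

Every measured height and size matches the listing. capR (628,336) is the large capacitor at 50 mm high, and capL (168,342) is the small one. The grey heat sink is at (257,240), and the blue look-alike at (310,281) stays put. Next I refine the tray poses and take one close crop of the choices.

```bash
cat >> h.py <<'E'
def rel(x,y,z,ya):
    """turn about tool z (deg), then shift in tool axes after the turn; ya = world angle of tool y, mod 180"""
    s=sensors.get_state();M=R(s['ee_rot']);a=np.degrees(np.arctan2(M[1,1],M[0,1]))
    j1=np.degrees(s['joint_pos'][0]);t1=np.degrees(np.arctan2(y,x))
    opts=[(ya+k-t1,ya+k) for k in(-360,-180,0,180,360)]
    cur=s['joint_pos'][5]
    d=min(((ya-a+90)%180)-90 + k for k in (0,)) if True else 0
    j6=np.degrees(cur)+ (t1-j1) - d
    if abs(j6)>170: d-=180*np.sign(-j6)*-1*-1; j6=np.degrees(cur)+(t1-j1)-d
    turn=-d
    ar=np.radians(a+d); ty=np.array([np.cos(ar),np.sin(ar),0]); tx=np.array([-ty[1],ty[0],0])
    D=np.array([x,y,z])-s['eef_pos']
    print('t',round(s['time_s'],2),'tcp',s['eef_pos'].round(4),'yang',round(a,1),'tilt',M[:,2].round(3),'gap',round(s['finger_gap'],4),'F',np.round(s['contact_force'],1))
    print('turn z %.1f -> j6 %.0f; shift x %.4f y %.4f z %.4f'%(turn,j6,D@tx,D@ty,-D[2]))
E
python3 - <<'E'
from h import *
img=cv2.imread('topraw.png');p=np.load('top.npy')
hsv=cv2.cvtColor(img,cv2.COLOR_BGR2HSV)
m=(~((hsv[...,0]>95)&(hsv[...,0]<115)&(hsv[...,1]>150))).astype(np.uint8)
cs,_=cv2.findContours(m,cv2.RETR_CCOMP,cv2.CHAIN_APPROX_NONE)
for c in cs:
    if 300<cv2.contourArea(c)<5000:
        b=cv2.boundingRect(c)
        if b[0]<70 or b[0]+b[2]>430: continue
        mm=np.zeros(m.shape,np.uint8);cv2.drawContours(mm,[c],-1,1,-1);q=p[mm>0]
        (o,s,a)=cv2.minAreaRect((q[:,:2]*1000).astype(np.float32))
        print(b,np.round(o,1),np.round(s,1),round(a,1),np.nanmedian(q[:,2]).round(4))
        # second moments orientation
        w=q[:,:2]-q[:,:2].mean(0);e,V=np.linalg.eigh(w.T@w);print('  pca',q[:,:2].mean(0).round(4),np.degrees(np.arctan2(V[1,1],V[0,1])).round(1)%180)
cv2.imwrite('pics/crop.png',cv2.resize(img[120:250,95:430],(800,310),interpolation=cv2.INTER_CUBIC))
rel(.656,.071,.15,80.)
E
```

```text
(156, 206, 79, 39) [452.  156.7] [202.8  81.3] 80.5 0.0039
  pca [nan nan] nan
(271, 197, 55, 35) [ 481.3 -121.5] [ 84.4 144.7] 4.4 0.004
  pca [nan nan] nan
(263, 146, 24, 25) [635.5 -61.7] [60.6 64.6] 44.8 0.0418
  pca [nan nan] nan
(154, 142, 22, 25) [650.  239.2] [42.5 61.8] 60.8 0.033
  pca [nan nan] nan
(215, 138, 21, 24) [656.2  71.1] [42.2 61.5] 50.9 0.039
  pca [nan nan] nan
(84, 124, 32, 57) [661.7 409.1] [ 71.7 148. ] 75.9 0.0068
  pca [nan nan] nan
(376, 119, 39, 66) [ 648.8 -395.8] [181.5  95. ] 4.7 0.0372
  pca [nan nan] nan
t 0.15 tcp [0.1586 0.5522 0.2306] yang 74.0 tilt [-0.001 -0.001 -1.   ] gap 0.0853 F [0.3 0.2 0.1]
turn z -6.0 -> j6 16; shift x -0.5734 y -0.3875 z 0.0806
```

View pics/crop.png

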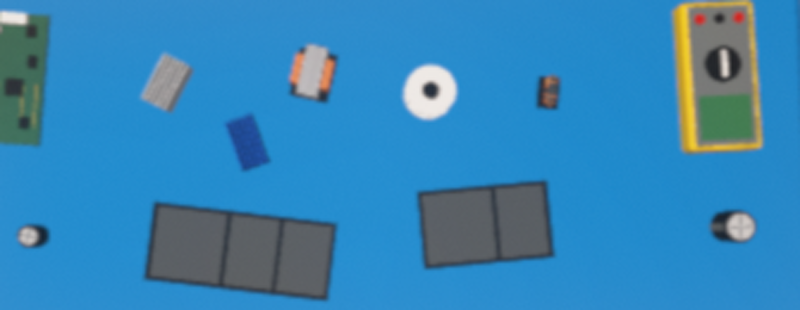

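Request:
servo_tool(
  moves=[
    [0,0,-6,0,0,0,0.085],
    [0,0,0,-0.0287,-0.0194,0,0.085],
    [0,0,0,-0.0287,-0.0194,0,0.085],
    [0,0,0,-0.0287,-0.0194,0,0.085],
    [0,0,0,-0.0287,-0.0194,0,0.085],
    [0,0,0,-0.0287,-0.0194,0,0.085],
    [0,0,0,-0.0287,-0.0194,0,0.085],
    [0,0,0,-0.0287,-0.0194,0,0.085],
  ],
)

```text
time_s: 0.82
eef_pos: [0.3337, 0.3825, 0.2311]
ee_rot: [-0.0, 0.087, 0.996, -0.0]
contact_force: [0.6, -0.0, 0.4]
finger_gap: 0.0851
grip_force: 0.0
```

Request:
servo_tool(
  moves=[
    [0,0,0,-0.0287,-0.0194,0,0.085],
    [0,0,0,-0.0287,-0.0194,0,0.085],
    [0,0,0,-0.0287,-0.0194,0,0.085],
    [0,0,0,-0.0287,-0.0194,0,0.085],
    [0,0,0,-0.0287,-0.0194,0,0.085],
    [0,0,0,-0.0287,-0.0194,0,0.085],
    [0,0,0,-0.0287,-0.0194,0,0.085],
    [0,0,0,-0.0287,-0.0194,0,0.085],
  ],
)

```text
time_s: 1.48
eef_pos: [0.5328, 0.1896, 0.231]
ee_rot: [-0.0, 0.088, 0.996, 0.0]
contact_force: [0.7, 0.1, 0.4]
finger_gap: 0.085
grip_force: 0.0
```

Request:
servo_tool(
  moves=[
    [0,0,0,-0.0287,-0.0194,0.01,0.085],
    [0,0,0,-0.0287,-0.0194,0.01,0.085],
    [0,0,0,-0.0287,-0.0194,0.01,0.085],
    [0,0,0,-0.0287,-0.0194,0,0.085],
    [0,0,0,-0.0287,-0.0194,0,0.085],
    [0,0,0,0,0,0,0.085],
  ],
)

```text
time_s: 1.98
eef_pos: [0.6598, 0.0654, 0.1992]
ee_rot: [0.0, 0.09, 0.996, -0.001]
contact_force: [-0.6, 0.5, 0.1]
finger_gap: 0.085
grip_force: 0.0
```

```bash
python3 - <<'E'
from h import *
rel(.656,.071,.15,80.)
c=cam('wrist');print(c['origin'],R(c['rotation'])[:,2].round(3));p=cloud(c);np.save('w.npy',p);cv2.imwrite('pics/w1.png',c['color'])
q=p[p[...,2]>.02];q=q[(abs(q[:,0]-.656)<.06)&(abs(q[:,1]-.071)<.06)]
print(len(q),cv2.minAreaRect((q[:,:2]*1000).astype(np.float32)))
t=q[q[:,2]>.037];print(cv2.minAreaRect((t[:,:2]*1000).astype(np.float32)),t[:,2].max())
# trays from top contour by rays on z=.01
c=cam('top');M=R(c['rotation']);hsv=cv2.cvtColor(cv2.imread('topraw.png'),cv2.COLOR_BGR2HSV)
m=(~((hsv[...,0]>95)&(hsv[...,0]<115)&(hsv[...,1]>150))).astype(np.uint8)
for (u,v) in((196,224),(298,214)):
    cs,_=cv2.findContours(m,cv2.RETR_EXTERNAL,cv2.CHAIN_APPROX_NONE)
cs,_=cv2.findContours(m,cv2.RETR_CCOMP,cv2.CHAIN_APPROX_NONE)
for k in cs:
    if cv2.boundingRect(k)[:2] in((156,206),(271,197)):
        k=k[:,0].astype(float);d=np.stack([(k[:,0]-c['cx'])/c['f'],(k[:,1]-c['cy'])/c['f'],np.ones(len(k))],-1)@M.T
        o=np.array(c['origin']);g=o+d*((.01-o[2])/d[:,2])[:,None]
        print(cv2.minAreaRect((g[:,:2]*1000).astype(np.float32)))
E
```

```text
t 1.98 tcp [0.6598 0.0654 0.1992] yang 79.6 tilt [ 0.    -0.002 -1.   ] gap 0.085 F [-0.6  0.5  0.1]
turn z -0.4 -> j6 16; shift x 0.0047 y 0.0049 z 0.0492
[0.5883884  0.07867164 0.34103935] [ 0.284 -0.054 -0.957]
32543 ((658.8960571289062, 71.57749938964844), (125.04444122314453, 55.940093994140625), 78.9126205444336)
((658.902587890625, 71.57622528076172), (125.04444122314453, 55.926876068115234), 78.9126205444336) 0.2974160177182364
((455.8621520996094, 156.11854553222656), (204.7511749267578, 85.16634368896484), 82.25658416748047)
((481.4717712402344, -121.49269104003906), (84.81062316894531, 144.6451873779297), 4.22421407699585)
```

```bash
cat >> h.py <<'E'
def obj(p,x,y,zlo,zhi,r=.05):
    q=p[(p[...,2]>zlo)&(p[...,2]<zhi)];q=q[np.hypot(q[:,0]-x,q[:,1]-y)<r]
    (o,s,a)=cv2.minAreaRect((q[:,:2]*1000).astype(np.float32));print(len(q),'obj',np.round(o,1),np.round(s,1),round(a,1),'zmax',q[:,2].max().round(4));return q
E
python3 - <<'E'
from h import *
p=np.load('w.npy'); obj(p,.656,.071,.037,.06); obj(p,.656,.071,.028,.036); obj(p,.656,.071,.003,.008)
E
```

```text
1156 obj [658.8  70.8] [35.9 55.9] 78.7 zmax 0.0438
470 obj [653.5  71.5] [44. 45.] 75.9 zmax 0.036
183 obj [659.1  70. ] [43.9 56.5] 75.8 zmax 0.008
```

View pics/w1.png

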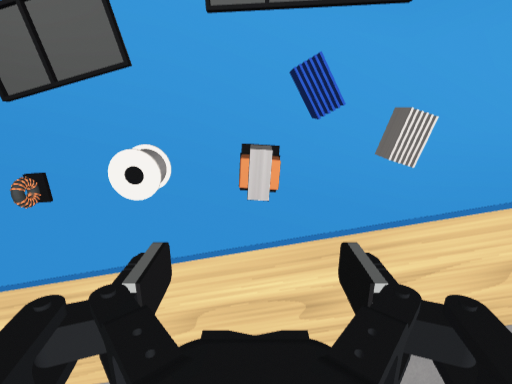

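The wrist view shows the transformer at (260,172), with its winding bulging along the finger line. The two views agree on its position within 3 mm, so I grasp it.

```bash
python3 - <<'E'
from h import *
rel(.658,.0707,.006,78.5)
E
```

```text
t 2.08 tcp [0.6567 0.0695 0.2001] yang 79.8 tilt [-0.002  0.    -1.   ] gap 0.0853 F [-0.5  0.2 -0.2]
turn z 1.3 -> j6 18; shift x -0.0010 y 0.0014 z 0.1941
```

Request:
servo_tool(
  moves=[
    [0,0,1.3,-0.001,0.0014,0.03,0.085],
    [0,0,0,0,0,0.036,0.085],
    [0,0,0,0,0,0.036,0.085],
    [0,0,0,0,0,0.036,0.085],
    [0,0,0,0,0,0.03,0.085],
    [0,0,0,0,0,0.026,0.085],
    [0,0,0,0,0,0,0.085],
    [0,0,0,0,0,0,0.085],
  ],
)

```text
time_s: 2.75
eef_pos: [0.655, 0.073, 0.0063]
ee_rot: [-0.002, 0.098, 0.995, -0.0]
contact_force: [0.4, 0.1, 0.7]
finger_gap: 0.0849
grip_force: 0.0
```

Request:
servo_tool(
  moves=[
    [0,0,0,0,0,0,0.03],
    [0,0,0,0,0,0,0.03],
    [0,0,0,0,0,0,0.03],
    [0,0,0,0,0,0,0.03],
    [0,0,0,0,0,0,0.03],
    [0,0,0,0,0,0,0.03],
    [0,0,0,0,0,0,0.03],
    [0,0,0,0,0,0,0.03],
  ],
)

```text
time_s: 3.42
eef_pos: [0.6598, 0.0718, 0.01]
ee_rot: [0.002, 0.099, 0.995, 0.0]
contact_force: [-1.3, 0.5, 6.9]
finger_gap: 0.0431
grip_force: 63.1
```

Request:
servo_tool(
  moves=[
    [0,0,0,0,0,-0.01,0.03],
    [0,0,0,0,0,-0.02,0.03],
    [0,0,0,0,0,-0.03,0.03],
    [0,0,0,0,0,-0.03,0.03],
    [0,0,0,0,0,0,0.03],
    [0,0,0,0,0,0,0.03],
  ],
)

```text
time_s: 3.92
eef_pos: [0.6596, 0.0719, 0.1002]
ee_rot: [0.003, 0.099, 0.995, 0.0]
contact_force: [0.2, 0.5, -2.1]
finger_gap: 0.0432
grip_force: 62.0
```

```bash
python3 - <<'E'
from h import *
rel(.464,.2155,.05,82.3);print(sensors.get_state()['grip_force'])
p=cloud(cam('wrist'))
import sys
for n,x,y,a,b in(('hs',.647,.234,.034,.05),('choke',.631,-.1985,.025,.05)):
    try: obj(p,x,y,a,b,.04)
    except Exception as e: print(n,e)
E
```

```text
t 3.92 tcp [0.6596 0.0719 0.1002] yang 78.7 tilt [ 0.005  0.    -1.   ] gap 0.0432 F [ 0.2  0.5 -2.1]
turn z -3.6 -> j6 33; shift x 0.2131 y 0.1161 z 0.0502
62.02739596366882
3284 obj [649.3 233.8] [32.1 56.3] 62.7 zmax 0.0398
choke zero-size array to reduction operation maximum which has no identity
```

Request:
servo_tool(
  moves=[
    [0,0,-3.6,0,0,0,0.03],
    [0,0,0,0.02,0.011,0,0.03],
    [0,0,0,0.03,0.0165,0,0.03],
    [0,0,0,0.03,0.0165,0,0.03],
    [0,0,0,0.03,0.0165,0,0.03],
    [0,0,0,0.03,0.0165,0,0.03],
    [0,0,0,0.03,0.0165,0,0.03],
    [0,0,0,0.03,0.0165,0.02,0.03],
  ],
)

```text
time_s: 4.63
eef_pos: [0.4741, 0.2088, 0.0785]
ee_rot: [0.001, 0.068, 0.998, 0.001]
contact_force: [0.9, 1.3, -2.2]
finger_gap: 0.0432
grip_force: 62.0
```

Request:
servo_tool(
  moves=[
    [0,0,0,0.013,0.006,0.02,0.03],
    [0,0,0,0,0,0.01,0.03],
    [0,0,0,0,0,0,0.03],
    [0,0,0,0,0,0,0.03],
    [0,0,0,0,0,0,0.03],
  ],
)

```text
time_s: 5.05
eef_pos: [0.4637, 0.215, 0.0477]
ee_rot: [0.001, 0.068, 0.998, 0.0]
contact_force: [0.6, 0.1, -1.7]
finger_gap: 0.0431
grip_force: 61.8
```

```bash
python3 - <<'E'
from h import *
rel(.464,.2155,.014,82.3)
c=cam('top');M=R(c['rotation']);o=np.array(c['origin']);p=cloud(c)
cv2.imwrite('pics/t2.png',cv2.resize(c['color'][170:260,130:290],(800,450),interpolation=cv2.INTER_CUBIC))
w=cam('wrist');cv2.imwrite('pics/w2.png',w['color']);np.save('w2.npy',cloud(w))
E
```

```text
t 5.05 tcp [0.4637 0.215  0.0477] yang 82.2 tilt [ 0.001  0.    -1.   ] gap 0.0431 F [ 0.6  0.1 -1.7]
turn z -0.1 -> j6 33; shift x -0.0002 y 0.0005 z 0.0337
```

View pics/w2.png

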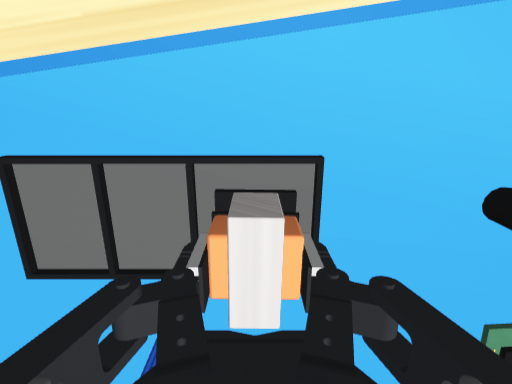

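The wrist view shows the transformer over the wide pocket (190–325, 160–270), square to it. I lower it and release.

Request:
servo_tool(
  moves=[
    [0,0,0,0,0,0.015,0.03],
    [0,0,0,0,0,0.011,0.03],
    [0,0,0,0,0,0.005,0.03],
    [0,0,0,0,0,0.003,0.03],
    [0,0,0,0,0,0,0.03],
    [0,0,0,0,0,0,0.03],
  ],
)

```text
time_s: 5.65
eef_pos: [0.463, 0.2155, 0.0139]
ee_rot: [0.001, 0.068, 0.998, 0.0]
contact_force: [0.1, -0.3, -2.8]
finger_gap: 0.0429
grip_force: 61.9
```

```bash
python3 - <<'E'
from h import *
rel(.464,.2155,.014,82.3)
p=np.load('w2.npy');a=np.radians(82.3);d=p[...,:2]-np.array([.456,.156]);ly=d@[np.cos(a),np.sin(a)];lx=d@[np.sin(a),-np.cos(a)]
m=(p[...,2]>.006)&(p[...,2]<.013)&(abs(lx)<.06)&(abs(ly)<.13)
obj(p[m][None],.456,.156,.006,.013,.2)
print(np.percentile(lx[m],[1,99]),np.percentile(ly[m],[1,99]))
E
```

```text
t 5.65 tcp [0.463  0.2155 0.0139] yang 82.2 tilt [ 0.001  0.    -1.   ] gap 0.0429 F [ 0.1 -0.3 -2.8]
turn z -0.1 -> j6 33; shift x -0.0010 y 0.0002 z -0.0001
6390 obj [458.6 154.8] [208.9  89. ] 82.2 zmax 0.0117
[-0.04160041  0.04628162] [-0.10421712  0.10291431]
```

Request:
servo_tool(
  moves=[
    [0,0,0,0,0,0.0013,0.03],
    [0,0,0,0,0,0.001,0.03],
    [0,0,0,0,0,0,0.03],
  ],
)

```text
time_s: 5.9
eef_pos: [0.4632, 0.2157, 0.013]
ee_rot: [0.001, 0.067, 0.998, 0.0]
contact_force: [-3.3, -1.4, 11.1]
finger_gap: 0.0431
grip_force: 63.4
```

Request:
servo_tool(
  moves=[
    [0,0,0,0,0,0,0.06],
    [0,0,0,0,0,0,0.06],
    [0,0,0,0,0,0,0.06],
    [0,0,0,0,0,-0.02,0.06],
    [0,0,0,0,0,-0.03,0.06],
    [0,0,0,0,0,-0.04,0.06],
    [0,0,0,0,0,-0.04,0.06],
    [0,0,0,0,0,0,0.06],
  ],
)

```text
time_s: 6.57
eef_pos: [0.4671, 0.2171, 0.1488]
ee_rot: [0.006, 0.067, 0.998, 0.002]
contact_force: [1.2, 0.7, -0.5]
finger_gap: 0.0598
grip_force: 0.0
```

```bash
python3 - <<'E'
from h import *
rel(.4745,-.398,.12,90.)
p=cloud(cam('wrist'));obj(p,.465,.215,.041,.06);q=obj(p,.465,.215,.036,.06);print(np.percentile(q[:,2],[5,50,95]))
E
```

```text
t 6.57 tcp [0.4671 0.2171 0.1488] yang 82.3 tilt [ 0.012  0.004 -1.   ] gap 0.0598 F [ 1.2  0.7 -0.5]
turn z -7.7 -> j6 -40; shift x -0.0074 y -0.6151 z 0.0288
1620 obj [462.4 216. ] [23.2 55.7] 81.3 zmax 0.0462
2413 obj [462.4 215.9] [43.5 56. ] 80.7 zmax 0.0462
[0.03753819 0.04396978 0.04538375]
```

The transformer sits flat and upright in the wide pocket, with its top at 45 mm. Next is the large capacitor.

Request:
servo_tool(
  moves=[
    [0,0,-6,0,0,0,0.085],
    [0,0,-1.7,0,-0.02,0,0.085],
    [0,0,0,-0.0005,-0.04,0,0.085],
    [0,0,0,-0.0005,-0.04,0,0.085],
    [0,0,0,-0.0005,-0.04,0,0.085],
    [0,0,0,-0.0005,-0.04,0,0.085],
    [0,0,0,-0.0005,-0.04,0,0.085],
    [0,0,0,-0.0005,-0.04,0,0.085],
  ],
)

```text
time_s: 7.28
eef_pos: [0.4633, -0.0462, 0.1399]
ee_rot: [-0.001, 0.0, 1.0, 0.0]
contact_force: [1.6, 0.2, 0.0]
finger_gap: 0.0848
grip_force: 0.0
```

Request:
servo_tool(
  moves=[
    [0,0,0,-0.0005,-0.04,0,0.085],
    [0,0,0,-0.0005,-0.04,0,0.085],
    [0,0,0,-0.0005,-0.04,0,0.085],
    [0,0,0,-0.0005,-0.04,0,0.085],
    [0,0,0,-0.0005,-0.04,0,0.085],
    [0,0,0,-0.0005,-0.04,0,0.085],
    [0,0,0,-0.0005,-0.04,0,0.085],
    [0,0,0,-0.0005,-0.04,0,0.085],
  ],
)

```text
time_s: 7.95
eef_pos: [0.4673, -0.366, 0.1394]
ee_rot: [-0.001, 0.0, 1.0, 0.001]
contact_force: [1.0, -0.2, 0.4]
finger_gap: 0.0851
grip_force: 0.0
```

Request:
servo_tool(
  moves=[
    [0,0,0,0,-0.033,0,0.085],
    [0,0,0,0,0,0,0.085],
    [0,0,0,0,0,0,0.085],
  ],
)

```text
time_s: 8.2
eef_pos: [0.4674, -0.3988, 0.1391]
ee_rot: [-0.001, 0.002, 1.0, 0.001]
contact_force: [-0.4, 1.0, -0.5]
finger_gap: 0.0852
grip_force: 0.0
```

```bash
python3 - <<'E'
from h import *
p=cloud(cam('wrist'));q=obj(p,.4745,-.398,.047,.06)
rel(*(q[:,:2].min(0)+q[:,:2].max(0))/2,.016,90.)
E
```

```text
1217 obj [ 476.8 -399.7] [33.7 34.3] 69.9 zmax 0.052
t 8.25 tcp [ 0.4675 -0.3972  0.1394] yang 89.9 tilt [-0.002  0.002 -1.   ] gap 0.0856 F [ 0.8  1.  -0.3]
turn z -0.1 -> j6 -40; shift x -0.0094 y -0.0022 z 0.1234
```

Request:
servo_tool(
  moves=[
    [0,0,0,-0.009,-0.002,0.01,0.085],
    [0,0,0,0,0,0.03,0.085],
    [0,0,0,0,0,0.03,0.085],
    [0,0,0,0,0,0.03,0.085],
    [0,0,0,0,0,0.023,0.085],
    [0,0,0,0,0,0,0.085],
    [0,0,0,0,0,0,0.085],
  ],
)

```text
time_s: 8.83
eef_pos: [0.4765, -0.3967, 0.0162]
ee_rot: [-0.002, -0.001, 1.0, 0.002]
contact_force: [-0.2, -0.2, 0.6]
finger_gap: 0.0851
grip_force: 0.0
```

Request:
servo_tool(
  moves=[
    [0,0,0,0,0,0,0.02],
    [0,0,0,0,0,0,0.02],
    [0,0,0,0,0,0,0.02],
    [0,0,0,0,0,0,0.02],
    [0,0,0,0,0,0,0.02],
    [0,0,0,0,0,0,0.02],
    [0,0,0,0,0,0,0.02],
    [0,0,0,0,0,0,0.02],
  ],
)

```text
time_s: 9.5
eef_pos: [0.4784, -0.4006, 0.0198]
ee_rot: [0.001, 0.0, 1.0, -0.001]
contact_force: [-0.6, 0.6, 6.4]
finger_gap: 0.0335
grip_force: 59.6
```

Request:
servo_tool(
  moves=[
    [0,0,0,0,0,-0.01,0.02],
    [0,0,0,0,0,-0.03,0.02],
    [0,0,0,0,0,-0.03,0.02],
    [0,0,0,0,0,-0.03,0.02],
    [0,0,0,0,0,0,0.02],
    [0,0,0,0,0,0,0.02],
  ],
)

```text
time_s: 10.0
eef_pos: [0.4786, -0.401, 0.1209]
ee_rot: [0.002, 0.0, 1.0, -0.002]
contact_force: [0.4, 0.3, -1.3]
finger_gap: 0.0335
grip_force: 59.7
```

```bash
python3 - <<'E'
from h import *
a=np.radians(82.2);c=np.array([.4585,.155]);u=np.array([np.cos(a),np.sin(a)])
for y in(-.072,-.012):print(y,(c+y*u).round(4))
rel(*(c-.072*u),.1,82.2)
E
```

```text
-0.072 [0.4487 0.0837]
-0.012 [0.4569 0.1431]
t 10.0 tcp [ 0.4786 -0.401   0.1209] yang 90.0 tilt [ 0.004 -0.004 -1.   ] gap 0.0335 F [ 0.4  0.3 -1.3]
turn z 7.8 -> j6 18; shift x 0.0954 y 0.4762 z 0.0209
```

Request:
servo_tool(
  moves=[
    [0,0,4,0,0,0,0.02],
    [0,0,3.8,0,0,0,0.02],
    [0,0,0,0.0034,0.017,0,0.02],
    [0,0,0,0.0068,0.034,0,0.02],
    [0,0,0,0.0068,0.034,0,0.02],
    [0,0,0,0.0068,0.034,0,0.02],
    [0,0,0,0.0068,0.034,0,0.02],
    [0,0,0,0.0068,0.034,0,0.02],
  ],
)

```text
time_s: 10.67
eef_pos: [0.464, -0.207, 0.1165]
ee_rot: [-0.001, 0.069, 0.998, 0.001]
contact_force: [0.1, -0.3, -1.5]
finger_gap: 0.0335
grip_force: 59.8
```

Request:
servo_tool(
  moves=[
    [0,0,0,0.0068,0.034,0,0.02],
    [0,0,0,0.0068,0.034,0,0.02],
    [0,0,0,0.0068,0.034,0,0.02],
    [0,0,0,0.0068,0.034,0,0.02],
    [0,0,0,0.0068,0.034,0,0.02],
    [0,0,0,0.0068,0.034,0,0.02],
    [0,0,0,0.0068,0.034,0,0.02],
    [0,0,0,0.0068,0.034,0.01,0.02],
  ],
)

```text
time_s: 11.33
eef_pos: [0.4486, 0.0692, 0.1082]
ee_rot: [0.0, 0.068, 0.998, 0.0]
contact_force: [1.6, -0.2, -0.5]
finger_gap: 0.0336
grip_force: 59.8
```

Request:
servo_tool(
  moves=[
    [0,0,0,0.0034,0.017,0.03,0.02],
    [0,0,0,0,0,0.02,0.02],
    [0,0,0,0,0,0,0.02],
    [0,0,0,0,0,0,0.02],
    [0,0,0,0,0,0,0.02],
  ],
)

```text
time_s: 11.75
eef_pos: [0.4477, 0.0845, 0.0583]
ee_rot: [-0.0, 0.069, 0.998, -0.0]
contact_force: [0.8, -0.6, -0.4]
finger_gap: 0.0337
grip_force: 59.9
```

```bash
python3 - <<'E'
from h import *
rel(.4487,.0837,.0225,82.2)
w=cam('wrist');cv2.imwrite('pics/w3.png',w['color'])
E
```

```text
t 11.75 tcp [0.4477 0.0845 0.0583] yang 82.1 tilt [-0.001 -0.    -1.   ] gap 0.0337 F [ 0.8 -0.6 -0.4]
turn z -0.1 -> j6 18; shift x -0.0011 y -0.0007 z 0.0358
```

View pics/w3.png

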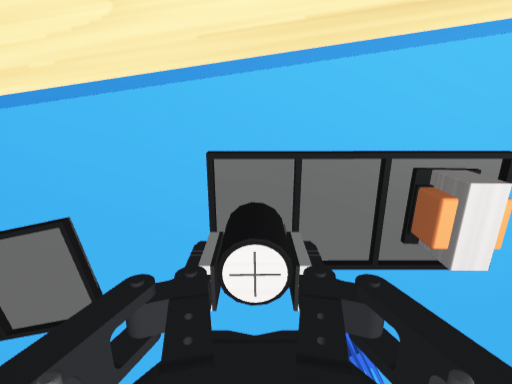

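The large capacitor, at (255,270), is held over the end narrow pocket (210–295). The transformer stands in its pocket on the right. I lower in steps.

Request:
servo_tool(
  moves=[
    [0,0,0,-0.001,-0.0007,0.015,0.02],
    [0,0,0,0,0,0.012,0.02],
    [0,0,0,0,0,0.006,0.02],
    [0,0,0,0,0,0.0015,0.02],
    [0,0,0,0,0,0,0.02],
    [0,0,0,0,0,0,0.02],
  ],
)

```text
time_s: 12.3
eef_pos: [0.4495, 0.0839, 0.0243]
ee_rot: [0.001, 0.069, 0.998, 0.0]
contact_force: [0.2, -0.2, -0.7]
finger_gap: 0.034
grip_force: 59.9
```

Request:
servo_tool(
  moves=[
    [0,0,0,0,0,0.001,0.02],
    [0,0,0,0,0,0.001,0.02],
    [0,0,0,0,0,0,0.02],
  ],
)

```text
time_s: 12.55
eef_pos: [0.4497, 0.0842, 0.0227]
ee_rot: [0.001, 0.068, 0.998, 0.0]
contact_force: [-1.6, -0.1, 7.3]
finger_gap: 0.0335
grip_force: 60.8
```

Request:
servo_tool(
  moves=[
    [0,0,0,0,0,0,0.06],
    [0,0,0,0,0,0,0.06],
    [0,0,0,0,0,0,0.06],
    [0,0,0,0,0,-0.02,0.06],
    [0,0,0,0,0,-0.035,0.06],
    [0,0,0,0,0,-0.04,0.06],
    [0,0,0,0,0,-0.035,0.06],
    [0,0,0,0,0,0,0.06],
  ],
)

```text
time_s: 13.22
eef_pos: [0.4533, 0.0844, 0.1583]
ee_rot: [0.006, 0.068, 0.998, 0.001]
contact_force: [1.0, 0.1, -0.1]
finger_gap: 0.06
grip_force: 0.0
```

```bash
python3 - <<'E'
from h import *
p=cloud(cam('wrist'));q=obj(p,.449,.084,.048,.06);print(np.percentile(q[:,2],[5,50,95]))
rel(.63,-.1985,.15,82.5)
E
```

```text
1155 obj [448.4  84.3] [34.2 33.9] 56.3 zmax 0.0552
[0.05117738 0.05285317 0.05401924]
t 13.27 tcp [0.4522 0.0843 0.1555] yang 82.2 tilt [ 0.009  0.    -1.   ] gap 0.0598 F [-0.7 -1.  -0.1]
turn z -0.3 -> j6 -10; shift x -0.2132 y -0.2572 z 0.0055
```

The large capacitor is placed, with its top at 53 mm. Now the choke.

Request:
servo_tool(
  moves=[
    [0,0,0,-0.0213,-0.0257,0,0.06],
    [0,0,0,-0.0237,-0.0286,0,0.06],
    [0,0,0,-0.0237,-0.0286,0,0.06],
    [0,0,0,-0.0237,-0.0286,0,0.06],
    [0,0,0,-0.0237,-0.0286,0,0.06],
    [0,0,0,-0.0237,-0.0286,0,0.06],
    [0,0,0,-0.0237,-0.0286,0,0.06],
    [0,0,0,-0.0237,-0.0286,0,0.06],
  ],
)

```text
time_s: 13.93
eef_pos: [0.6032, -0.1665, 0.1498]
ee_rot: [-0.001, 0.068, 0.998, 0.0]
contact_force: [0.1, 0.2, 0.2]
finger_gap: 0.06
grip_force: 0.0
```

Request:
servo_tool(
  moves=[
    [0,0,0,-0.0237,-0.0286,0,0.06],
    [0,0,0,0,0,0,0.06],
    [0,0,0,0,0,0,0.06],
  ],
)

```text
time_s: 14.18
eef_pos: [0.6227, -0.1982, 0.149]
ee_rot: [-0.001, 0.07, 0.998, 0.001]
contact_force: [-0.3, 0.4, 0.5]
finger_gap: 0.0602
grip_force: 0.0
```

```bash
python3 - <<'E'
from h import *
c=cam('wrist');p=cloud(c);cv2.imwrite('pics/w4.png',c['color'])
for a,b in((.036,.05),(.025,.05),(.004,.009)):
  q=obj(p,.631,-.1985,a,b,.035)
rel(.632,-.1985,.01,82.5)
E
```

```text
212 obj [ 634.3 -199.5] [12.  21.7] 85.2 zmax 0.0406
424 obj [ 634.1 -199.7] [12.4 33.4] 82.3 zmax 0.0406
407 obj [ 634.2 -199.8] [23.8 36.2] 82.6 zmax 0.0074
t 14.23 tcp [ 0.6221 -0.1967  0.1495] yang 82.1 tilt [-0.003  0.002 -1.   ] gap 0.0603 F [ 0.3 -0.2 -0.1]
turn z -0.4 -> j6 -10; shift x -0.0100 y -0.0005 z 0.1395
```

View pics/w4.png

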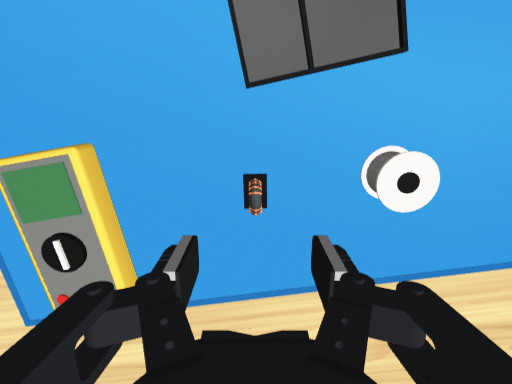

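The wrist view shows the choke ring at (256,195), edge-on between the fingers and aligned. I grasp it.

Request:
servo_tool(
  moves=[
    [0,0,-0.3,-0.012,-0.0014,0.01,0.06],
    [0,0,0,0,0,0.035,0.06],
    [0,0,0,0,0,0.035,0.06],
    [0,0,0,0,0,0.035,0.06],
    [0,0,0,0,0,0.02,0.06],
    [0,0,0,0,0,0.004,0.06],
    [0,0,0,0,0,0,0.06],
    [0,0,0,0,0,0,0.06],
  ],
)

```text
time_s: 14.9
eef_pos: [0.635, -0.199, 0.0138]
ee_rot: [0.0, 0.065, 0.998, -0.0]
contact_force: [0.6, -0.2, 0.4]
finger_gap: 0.0599
grip_force: 0.0
```

Request:
servo_tool(
  moves=[
    [0,0,0,0,0,0,0.005],
    [0,0,0,0,0,0,0.005],
    [0,0,0,0,0,0,0.005],
    [0,0,0,0,0,0,0.005],
    [0,0,0,0,0,0,0.005],
    [0,0,0,0,0,0,0.005],
    [0,0,0,0,0,0,0.005],
    [0,0,0,0,0,0,0.005],
  ],
)

```text
time_s: 15.57
eef_pos: [0.6359, -0.2003, 0.014]
ee_rot: [0.001, 0.066, 0.998, -0.0]
contact_force: [-1.5, 0.1, 6.1]
finger_gap: 0.0121
grip_force: 60.0
```

Request:
servo_tool(
  moves=[
    [0,0,0,0,0,0,0.005],
    [0,0,0,0,0,-0.01,0.005],
    [0,0,0,0,0,-0.03,0.005],
    [0,0,0,0,0,-0.035,0.005],
    [0,0,0,0,0,-0.035,0.005],
    [0,0,0,0,0,0,0.005],
    [0,0,0,0,0,0,0.005],
  ],
)

```text
time_s: 16.15
eef_pos: [0.6367, -0.2007, 0.126]
ee_rot: [0.003, 0.066, 0.998, -0.001]
contact_force: [0.2, 0.5, -0.2]
finger_gap: 0.0121
grip_force: 59.1
```

```bash
python3 - <<'E'
from h import *
rel(.4569,.1431,.08,82.2)
E
```

```text
t 16.15 tcp [ 0.6367 -0.2007  0.126 ] yang 82.5 tilt [ 0.006 -0.002 -1.   ] gap 0.0121 F [ 0.2  0.5 -0.2]
turn z 0.3 -> j6 25; shift x 0.2248 y 0.3162 z 0.0460
```

Request:
servo_tool(
  moves=[
    [0,0,0.3,0.0104,0.0144,0,0.005],
    [0,0,0,0.0204,0.0287,0,0.005],
    [0,0,0,0.0204,0.0287,0,0.005],
    [0,0,0,0.0204,0.0287,0,0.005],
    [0,0,0,0.0204,0.0287,0,0.005],
    [0,0,0,0.0204,0.0287,0,0.005],
    [0,0,0,0.0204,0.0287,0,0.005],
    [0,0,0,0.0204,0.0287,0,0.005],
  ],
)

```text
time_s: 16.82
eef_pos: [0.5095, 0.0357, 0.1209]
ee_rot: [-0.002, 0.068, 0.998, 0.0]
contact_force: [-0.0, 0.4, -0.6]
finger_gap: 0.0119
grip_force: 59.1
```

Request:
servo_tool(
  moves=[
    [0,0,0,0.0204,0.0287,0,0.005],
    [0,0,0,0.0204,0.0287,0,0.005],
    [0,0,0,0.0204,0.0287,0,0.005],
    [0,0,0,0.0104,0.0144,0.02,0.005],
    [0,0,0,0,0,0.03,0.005],
    [0,0,0,0,0,0.015,0.005],
    [0,0,0,0,0,0,0.005],
    [0,0,0,0,0,0,0.005],
  ],
)

```text
time_s: 17.48
eef_pos: [0.4526, 0.1434, 0.056]
ee_rot: [-0.002, 0.068, 0.998, -0.001]
contact_force: [-0.3, -0.2, -0.4]
finger_gap: 0.0122
grip_force: 59.1
```

```bash
python3 - <<'E'
from h import *
rel(.4569,.1431,.017,82.2)
w=cam('wrist');cv2.imwrite('pics/w5.png',w['color'])
E
```

```text
t 17.48 tcp [0.4526 0.1434 0.056 ] yang 82.2 tilt [-0.005 -0.001 -1.   ] gap 0.0122 F [-0.3 -0.2 -0.4]
turn z -0.0 -> j6 25; shift x -0.0043 y 0.0003 z 0.0390
```

View pics/w5.png

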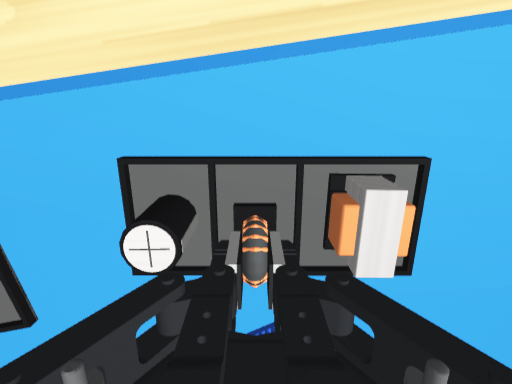

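The choke, at (255,250), is over the middle pocket (215–300), clear of its neighbours. I lower it and open only slightly.

Request:
servo_tool(
  moves=[
    [0,0,0,-0.004,0.0003,0.016,0.005],
    [0,0,0,0,0,0.014,0.005],
    [0,0,0,0,0,0.007,0.005],
    [0,0,0,0,0,0.001,0.005],
    [0,0,0,0,0,0,0.005],
    [0,0,0,0,0,0,0.005],
  ],
)

```text
time_s: 18.03
eef_pos: [0.4596, 0.1434, 0.0204]
ee_rot: [0.001, 0.068, 0.998, 0.0]
contact_force: [-0.2, -1.1, -0.6]
finger_gap: 0.012
grip_force: 59.1
```

Request:
servo_tool(
  moves=[
    [0,0,0,0,0,0.001,0.005],
    [0,0,0,0,0,0.001,0.005],
    [0,0,0,0,0,0,0.005],
  ],
)

```text
time_s: 18.28
eef_pos: [0.4592, 0.1435, 0.0178]
ee_rot: [0.0, 0.068, 0.998, 0.0]
contact_force: [-0.5, 0.8, -1.4]
finger_gap: 0.012
grip_force: 59.1
```

Request:
servo_tool(
  moves=[
    [0,0,0,0,0,0.001,0.005],
    [0,0,0,0,0,0,0.005],
  ],
)

```text
time_s: 18.45
eef_pos: [0.4592, 0.1435, 0.017]
ee_rot: [0.0, 0.068, 0.998, 0.0]
contact_force: [-0.5, 0.1, 4.5]
finger_gap: 0.0119
grip_force: 59.7
```

Request:
servo_tool(
  moves=[
    [0,0,0,0,0,0,0.03],
    [0,0,0,0,0,0,0.03],
    [0,0,0,0,0,0,0.03],
    [0,0,0,0,0,-0.02,0.03],
    [0,0,0,0,0,-0.035,0.03],
    [0,0,0,0,0,-0.04,0.03],
    [0,0,0,0,0,-0.035,0.03],
    [0,0,0,0,0,0,0.06],
  ],
)

```text
time_s: 19.12
eef_pos: [0.4636, 0.1443, 0.1534]
ee_rot: [0.006, 0.068, 0.998, 0.001]
contact_force: [0.9, 0.5, -0.1]
finger_gap: 0.041
grip_force: 0.0
```

```bash
python3 - <<'E'
from h import *
p=cloud(cam('wrist'));q=obj(p,.457,.143,.03,.06,.03);print(np.percentile(q[:,2],[5,50,95]));obj(p,.457,.143,.006,.0115,.024)
rel(.648,.2338,.15,62.6)
E
```

```text
429 obj [457.8 143.5] [12.3 33.2] 82.4 zmax 0.0445
[0.03188876 0.03929532 0.04287822]
418 obj [457.8 143.4] [23.7 36.1] 82.5 zmax 0.0105
t 19.17 tcp [0.4624 0.1441 0.1506] yang 82.2 tilt [ 0.009  0.002 -1.   ] gap 0.0482 F [ 0.  -0.4 -1. ]
turn z 19.6 -> j6 47; shift x -0.1235 y 0.1651 z 0.0006
```

The choke is placed flat, with its base top at about 9–10 mm and its top at 44 mm. Now the heat sink.

Request:
servo_tool(
  moves=[
    [0,0,6.6,0,0,0,0.07],
    [0,0,6.5,0,0,0,0.07],
    [0,0,6.5,0,0,0,0.07],
    [0,0,0,-0.0206,0.0275,0,0.07],
    [0,0,0,-0.0206,0.0275,0,0.07],
    [0,0,0,-0.0206,0.0275,0,0.07],
    [0,0,0,-0.0206,0.0275,0,0.07],
    [0,0,0,-0.0206,0.0275,0,0.07],
  ],
)

```text
time_s: 19.83
eef_pos: [0.6141, 0.2185, 0.1447]
ee_rot: [-0.001, 0.237, 0.971, -0.001]
contact_force: [0.6, -0.4, -0.6]
finger_gap: 0.0699
grip_force: 0.0
```

Request:
servo_tool(
  moves=[
    [0,0,0,-0.0206,0.0275,0,0.07],
    [0,0,0,0,0,0,0.07],
    [0,0,0,0,0,0,0.07],
  ],
)

```text
time_s: 20.08
eef_pos: [0.6449, 0.2333, 0.1432]
ee_rot: [-0.002, 0.237, 0.972, -0.001]
contact_force: [-0.7, -0.0, -0.2]
finger_gap: 0.0697
grip_force: 0.0
```

```bash
python3 - <<'E'
from h import *
p=cloud(cam('wrist'));q=obj(p,.648,.2338,.034,.05,.04)
rel(.6485,.2338,.008,62.6)
E
```

```text
1023 obj [649.7 233.8] [29.9 57. ] 61.8 zmax 0.0394
t 20.13 tcp [0.6438 0.2328 0.1441] yang 62.6 tilt [-0.004 -0.001 -1.   ] gap 0.0702 F [-0.4 -0.4 -0.3]
turn z -0.0 -> j6 47; shift x -0.0037 y 0.0031 z 0.1361
```

Request:
servo_tool(
  moves=[
    [0,0,0.4,-0.004,0.003,0.01,0.07],
    [0,0,0,0,0,0.034,0.07],
    [0,0,0,0,0,0.034,0.07],
    [0,0,0,0,0,0.034,0.07],
    [0,0,0,0,0,0.02,0.07],
    [0,0,0,0,0,0.002,0.07],
    [0,0,0,0,0,0,0.07],
    [0,0,0,0,0,0,0.07],
  ],
)

```text
time_s: 20.8
eef_pos: [0.65, 0.2337, 0.0142]
ee_rot: [0.001, 0.241, 0.971, 0.0]
contact_force: [0.5, 0.1, 0.4]
finger_gap: 0.0699
grip_force: 0.0
```

Request:
servo_tool(
  moves=[
    [0,0,0,0,0,0,0.015],
    [0,0,0,0,0,0,0.015],
    [0,0,0,0,0,0,0.015],
    [0,0,0,0,0,0,0.015],
    [0,0,0,0,0,0,0.015],
    [0,0,0,0,0,0,0.015],
    [0,0,0,0,0,0,0.015],
    [0,0,0,0,0,0,0.015],
  ],
)

```text
time_s: 21.47
eef_pos: [0.6511, 0.2342, 0.0145]
ee_rot: [0.002, 0.24, 0.971, 0.001]
contact_force: [-0.4, 0.0, 6.3]
finger_gap: 0.0291
grip_force: 60.8
```

Request:
servo_tool(
  moves=[
    [0,0,0,0,0,-0.01,0.015],
    [0,0,0,0,0,-0.03,0.015],
    [0,0,0,0,0,-0.035,0.015],
    [0,0,0,0,0,-0.035,0.015],
    [0,0,0,0,0,0,0.015],
    [0,0,0,0,0,0,0.015],
  ],
)

```text
time_s: 21.97
eef_pos: [0.6518, 0.2344, 0.1263]
ee_rot: [0.003, 0.24, 0.971, 0.002]
contact_force: [0.0, 0.0, -1.9]
finger_gap: 0.029
grip_force: 60.0
```

```bash
python3 - <<'E'
from h import *
a=np.radians(94.2);c=np.array([.4815,-.1215]);u=np.array([np.cos(a),np.sin(a)])
for y in(-.042,.03):print(y,(c+y*u).round(4))
rel(*(c+.03*u),.08,94.2)
E
```

```text
-0.042 [ 0.4846 -0.1634]
0.03 [ 0.4793 -0.0916]
t 21.97 tcp [0.6518 0.2344 0.1263] yang 62.2 tilt [ 0.006  0.002 -1.   ] gap 0.029 F [ 0.   0.  -1.9]
turn z -32.0 -> j6 -15; shift x 0.1959 y -0.3125 z 0.0463
```

Request:
servo_tool(
  moves=[
    [0,0,-6.4,0,0,0,0.015],
    [0,0,-6.4,0,0,0,0.015],
    [0,0,-6.4,0,0,0,0.015],
    [0,0,-6.4,0,0,0,0.015],
    [0,0,-6.4,0,0,0,0.015],
    [0,0,0,0.01,-0.016,0,0.015],
    [0,0,0,0.0196,-0.0312,0,0.015],
    [0,0,0,0.0196,-0.0312,0,0.015],
  ],
)

```text
time_s: 22.63
eef_pos: [0.6045, 0.1518, 0.1203]
ee_rot: [-0.001, -0.038, 0.999, -0.0]
contact_force: [0.7, -1.8, 0.0]
finger_gap: 0.0289
grip_force: 59.9
```

Request:
servo_tool(
  moves=[
    [0,0,0,0.0196,-0.0312,0,0.015],
    [0,0,0,0.0196,-0.0312,0,0.015],
    [0,0,0,0.0196,-0.0312,0,0.015],
    [0,0,0,0.0196,-0.0312,0,0.015],
    [0,0,0,0.0196,-0.0312,0,0.015],
    [0,0,0,0.0196,-0.0312,0,0.015],
    [0,0,0,0.0196,-0.0312,0,0.015],
    [0,0,0,0.01,-0.016,0.01,0.015],
  ],
)

```text
time_s: 23.3
eef_pos: [0.4742, -0.0951, 0.1125]
ee_rot: [-0.001, -0.035, 0.999, -0.001]
contact_force: [-0.8, -0.4, -1.5]
finger_gap: 0.0289
grip_force: 59.9
```

Request:
servo_tool(
  moves=[
    [0,0,0,0,0,0.03,0.015],
    [0,0,0,0,0,0.02,0.015],
    [0,0,0,0,0,0,0.015],
    [0,0,0,0,0,0,0.015],
  ],
)

```text
time_s: 23.63
eef_pos: [0.4739, -0.0917, 0.0608]
ee_rot: [-0.003, -0.036, 0.999, 0.001]
contact_force: [0.3, -0.6, 0.0]
finger_gap: 0.029
grip_force: 59.9
```

```bash
python3 - <<'E'
from h import *
w=cam('wrist');cv2.imwrite('pics/w6.png',w['color']);p=cloud(w)
rel(.4793,-.0916,.0175,94.2)
a=np.radians(94.2);d=p[...,:2]-np.array([.4815,-.1215]);ly=d@[np.cos(a),np.sin(a)];lx=d@[np.sin(a),-np.cos(a)]
m=(p[...,2]>.006)&(p[...,2]<.013)&(abs(lx)<.06)&(abs(ly)<.1)
obj(p[m][None],.4815,-.1215,.006,.013,.2)
E
```

```text
t 23.68 tcp [ 0.4755 -0.092   0.0621] yang 94.2 tilt [-0.002  0.001 -1.   ] gap 0.0287 F [-0.7 -0.7  0. ]
turn z -0.0 -> j6 -15; shift x -0.0038 y 0.0001 z 0.0446
3707 obj [ 483.9 -123.7] [ 88.5 149. ] 4.4 zmax 0.0115
```

View pics/w6.png

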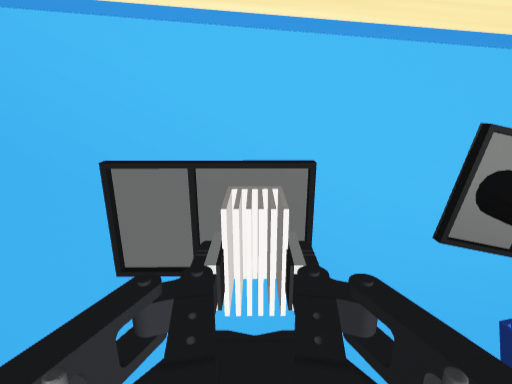

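The heat sink, at (255,250), is over the wide pocket (195–315). The refined tray centre (0.484, -0.124) calls for a small correction before lowering.

Request:
servo_tool(
  moves=[
    [0,0,0,-0.007,-0.002,0.015,0.015],
    [0,0,0,0,0,0.014,0.015],
    [0,0,0,0,0,0.01,0.015],
    [0,0,0,0,0,0.003,0.015],
    [0,0,0,0,0,0,0.015],
    [0,0,0,0,0,0,0.015],
  ],
)

```text
time_s: 24.18
eef_pos: [0.4838, -0.0939, 0.021]
ee_rot: [0.0, -0.037, 0.999, -0.0]
contact_force: [-0.7, 0.8, -0.2]
finger_gap: 0.029
grip_force: 59.9
```

Request:
servo_tool(
  moves=[
    [0,0,0,0,0,0.001,0.015],
    [0,0,0,0,0,0.001,0.015],
    [0,0,0,0,0,0,0.015],
  ],
)

```text
time_s: 24.43
eef_pos: [0.4839, -0.094, 0.0189]
ee_rot: [0.0, -0.036, 0.999, -0.0]
contact_force: [-1.0, 0.9, -0.9]
finger_gap: 0.0288
grip_force: 59.9
```

Request:
servo_tool(
  moves=[
    [0,0,0,0,0,0.001,0.015],
    [0,0,0,0,0,0.001,0.015],
    [0,0,0,0,0,0,0.015],
  ],
)

```text
time_s: 24.68
eef_pos: [0.4839, -0.0941, 0.0174]
ee_rot: [0.0, -0.036, 0.999, -0.0]
contact_force: [-3.3, -0.1, 7.6]
finger_gap: 0.0285
grip_force: 60.9
```

Request:
servo_tool(
  moves=[
    [0,0,0,0,0,0,0.055],
    [0,0,0,0,0,0,0.055],
    [0,0,0,0,0,0,0.055],
    [0,0,0,0,0,-0.02,0.055],
    [0,0,0,0,0,-0.035,0.055],
    [0,0,0,0,0,-0.04,0.055],
    [0,0,0,0,0,-0.035,0.055],
    [0,0,0,0,0,0,0.06],
  ],
)

```text
time_s: 25.35
eef_pos: [0.4881, -0.0954, 0.1535]
ee_rot: [0.006, -0.036, 0.999, -0.002]
contact_force: [0.6, -0.9, -0.3]
finger_gap: 0.0601
grip_force: 0.0
```

```bash
python3 - <<'E'
from h import *
p=cloud(cam('wrist'));q=obj(p,.481,-.094,.036,.06,.04);print(np.percentile(q[:,2],[5,50,95]))
rel(.477,.384,.14,94.4)
E
```

```text
1030 obj [482.5 -94.6] [55.8 29.9] 4.5 zmax 0.0425
[0.03907564 0.04036415 0.04146308]
t 25.4 tcp [ 0.4869 -0.0951  0.1506] yang 94.2 tilt [ 0.008 -0.003 -1.   ] gap 0.06 F [-0.4  0.  -0.1]
turn z -0.2 -> j6 34; shift x -0.0268 y 0.4784 z 0.0106
```

The heat sink is placed, with its top at 41 mm. Last is the small capacitor.

Request:
servo_tool(
  moves=[
    [0,0,0,-0.001,0.018,0,0.06],
    [0,0,0,-0.0021,0.0368,0,0.06],
    [0,0,0,-0.0021,0.0368,0,0.06],
    [0,0,0,-0.0021,0.0368,0,0.06],
    [0,0,0,-0.0021,0.0368,0,0.06],
    [0,0,0,-0.0021,0.0368,0,0.06],
    [0,0,0,-0.0021,0.0368,0,0.06],
    [0,0,0,-0.0021,0.0368,0,0.06],
  ],
)

```text
time_s: 26.07
eef_pos: [0.4779, 0.1836, 0.1452]
ee_rot: [-0.001, -0.036, 0.999, -0.0]
contact_force: [1.3, -0.2, 0.1]
finger_gap: 0.0601
grip_force: 0.0
```

Request:
servo_tool(
  moves=[
    [0,0,0,-0.0021,0.0368,0,0.06],
    [0,0,0,-0.0021,0.0368,0,0.06],
    [0,0,0,-0.0021,0.0368,0,0.06],
    [0,0,0,-0.0021,0.0368,0,0.06],
    [0,0,0,-0.0021,0.0368,0,0.06],
    [0,0,0,-0.001,0.018,0,0.06],
    [0,0,0,0,0,0,0.06],
    [0,0,0,0,0,0,0.06],
  ],
)

```text
time_s: 26.73
eef_pos: [0.475, 0.3847, 0.1448]
ee_rot: [-0.001, -0.037, 0.999, -0.001]
contact_force: [-0.1, -0.0, -0.6]
finger_gap: 0.0601
grip_force: 0.0
```

```bash
python3 - <<'E'
from h import *
p=cloud(cam('wrist'));q=obj(p,.477,.384,.033,.05,.03)
rel(*(q[:,:2].min(0)+q[:,:2].max(0))/2,.010,94.4)
E
```

```text
546 obj [479.6 385. ] [23.9 23.9] 4.3 zmax 0.038
t 26.78 tcp [0.4752 0.3837 0.1451] yang 94.2 tilt [-0.002 -0.002 -1.   ] gap 0.0598 F [ 0.5 -1.2 -0.4]
turn z -0.2 -> j6 34; shift x -0.0047 y 0.0011 z 0.1351
```

Request:
servo_tool(
  moves=[
    [0,0,0,-0.0047,0.001,0.01,0.06],
    [0,0,0,0,0,0.034,0.06],
    [0,0,0,0,0,0.034,0.06],
    [0,0,0,0,0,0.034,0.06],
    [0,0,0,0,0,0.02,0.06],
    [0,0,0,0,0,0.003,0.06],
    [0,0,0,0,0,0,0.06],
    [0,0,0,0,0,0,0.06],
  ],
)

```text
time_s: 27.45
eef_pos: [0.4815, 0.3853, 0.0124]
ee_rot: [0.0, -0.036, 0.999, 0.0]
contact_force: [0.7, 0.1, 0.2]
finger_gap: 0.0598
grip_force: 0.0
```

Request:
servo_tool(
  moves=[
    [0,0,0,0,0,0,0.012],
    [0,0,0,0,0,0,0.012],
    [0,0,0,0,0,0,0.012],
    [0,0,0,0,0,0,0.012],
    [0,0,0,0,0,0,0.012],
    [0,0,0,0,0,0,0.012],
    [0,0,0,0,0,0,0.012],
    [0,0,0,0,0,0,0.012],
  ],
)

```text
time_s: 28.12
eef_pos: [0.4821, 0.3866, 0.0136]
ee_rot: [0.002, -0.036, 0.999, 0.001]
contact_force: [-0.6, -0.5, 6.0]
finger_gap: 0.023
grip_force: 58.6
```

Request:
servo_tool(
  moves=[
    [0,0,0,0,0,-0.01,0.012],
    [0,0,0,0,0,-0.03,0.012],
    [0,0,0,0,0,-0.035,0.012],
    [0,0,0,0,0,-0.035,0.012],
    [0,0,0,0,0,0,0.012],
    [0,0,0,0,0,0,0.012],
  ],
)

```text
time_s: 28.62
eef_pos: [0.4826, 0.3872, 0.1253]
ee_rot: [0.003, -0.036, 0.999, 0.002]
contact_force: [-0.3, -0.7, -0.9]
finger_gap: 0.0228
grip_force: 58.8
```

```bash
python3 - <<'E'
from h import *
rel(.4872,-.1656,.08,94.4)
E
```

```text
t 28.62 tcp [0.4826 0.3872 0.1253] yang 94.2 tilt [ 0.006  0.004 -1.   ] gap 0.0228 F [-0.3 -0.7 -0.9]
turn z -0.2 -> j6 -23; shift x 0.0378 y -0.5515 z 0.0453
```

Request:
servo_tool(
  moves=[
    [0,0,0,0.0013,-0.0184,0,0.012],
    [0,0,0,0.0025,-0.0368,0,0.012],
    [0,0,0,0.0025,-0.0368,0,0.012],
    [0,0,0,0.0025,-0.0368,0,0.012],
    [0,0,0,0.0025,-0.0368,0,0.012],
    [0,0,0,0.0025,-0.0368,0,0.012],
    [0,0,0,0.0025,-0.0368,0,0.012],
    [0,0,0,0.0025,-0.0368,0,0.012],
  ],
)

```text
time_s: 29.28
eef_pos: [0.4803, 0.1073, 0.1204]
ee_rot: [-0.001, -0.037, 0.999, -0.0]
contact_force: [0.6, -0.7, -0.4]
finger_gap: 0.0232
grip_force: 58.9
```

Request:
servo_tool(
  moves=[
    [0,0,0,0.0025,-0.0368,0,0.012],
    [0,0,0,0.0025,-0.0368,0,0.012],
    [0,0,0,0.0025,-0.0368,0,0.012],
    [0,0,0,0.0025,-0.0368,0,0.012],
    [0,0,0,0.0025,-0.0368,0,0.012],
    [0,0,0,0.0025,-0.0368,0,0.012],
    [0,0,0,0.0025,-0.0368,0,0.012],
    [0,0,0,0.0013,-0.0184,0,0.012],
  ],
)

```text
time_s: 29.95
eef_pos: [0.4822, -0.171, 0.1205]
ee_rot: [-0.001, -0.035, 0.999, -0.0]
contact_force: [1.7, -0.8, 0.1]
finger_gap: 0.0233
grip_force: 58.9
```

Request:
servo_tool(
  moves=[
    [0,0,0,0,0,0.03,0.012],
    [0,0,0,0,0,0.02,0.012],
    [0,0,0,0,0,0.01,0.012],
    [0,0,0,0,0,0,0.012],
    [0,0,0,0,0,0,0.012],
  ],
)

```text
time_s: 30.37
eef_pos: [0.4821, -0.1668, 0.0608]
ee_rot: [-0.001, -0.037, 0.999, 0.001]
contact_force: [-0.4, -1.4, 0.4]
finger_gap: 0.0231
grip_force: 58.9
```

```bash
python3 - <<'E'
from h import *
w=cam('wrist');cv2.imwrite('pics/w7.png',w['color'])
rel(.4882,-.1650,.0166,94.4)
E
```

```text
t 30.42 tcp [ 0.4832 -0.1672  0.0618] yang 94.2 tilt [-0.  0. -1.] gap 0.0231 F [ 0.   0.4 -0.1]
turn z -0.2 -> j6 -23; shift x -0.0051 y 0.0018 z 0.0452
```

View pics/w7.png

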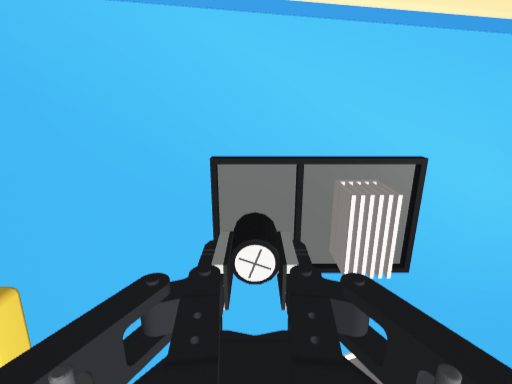

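The small capacitor, at (255,262), is over the narrow pocket (212–300). The heat sink stands in the wide pocket.

Request:
servo_tool(
  moves=[
    [0,0,0,-0.004,0.001,0.015,0.012],
    [0,0,0,0,0,0.015,0.012],
    [0,0,0,0,0,0.01,0.012],
    [0,0,0,0,0,0.002,0.012],
    [0,0,0,0,0,0,0.012],
    [0,0,0,0,0,0,0.012],
  ],
)

```text
time_s: 30.92
eef_pos: [0.4876, -0.1664, 0.0202]
ee_rot: [0.0, -0.036, 0.999, -0.0]
contact_force: [-0.2, 0.8, 0.8]
finger_gap: 0.0233
grip_force: 58.9
```

Request:
servo_tool(
  moves=[
    [0,0,0,0,0,0.001,0.012],
    [0,0,0,0,0,0.001,0.012],
    [0,0,0,0,0,0,0.012],
  ],
)

```text
time_s: 31.17
eef_pos: [0.4875, -0.1665, 0.0179]
ee_rot: [0.0, -0.036, 0.999, -0.0]
contact_force: [0.0, -0.6, 0.3]
finger_gap: 0.0233
grip_force: 58.9
```

Request:
servo_tool(
  moves=[
    [0,0,0,0,0,0.001,0.012],
    [0,0,0,0,0,0.0005,0.012],
    [0,0,0,0,0,0,0.012],
  ],
)

```text
time_s: 31.42
eef_pos: [0.4874, -0.1665, 0.0165]
ee_rot: [0.0, -0.036, 0.999, -0.0]
contact_force: [-1.0, 1.0, 4.5]
finger_gap: 0.0232
grip_force: 59.2
```

Request:
servo_tool(
  moves=[
    [0,0,0,0,0,0,0.042],
    [0,0,0,0,0,0,0.042],
    [0,0,0,0,0,0,0.042],
    [0,0,0,0,0,-0.02,0.042],
    [0,0,0,0,0,-0.035,0.042],
    [0,0,0,0,0,-0.04,0.042],
    [0,0,0,0,0,-0.04,0.042],
    [0,0,0,0,0,-0.04,0.042],
  ],
)

```text
time_s: 32.08
eef_pos: [0.4865, -0.166, 0.1925]
ee_rot: [-0.0, -0.036, 0.999, 0.0]
contact_force: [1.0, -1.1, 0.3]
finger_gap: 0.0423
grip_force: 0.0
```

Request:
servo_tool(
  moves=[
    [0,0,0,0,-0.04,-0.03,0.06],
    [0,0,0,0,-0.04,0,0.06],
    [0,0,0,0,-0.04,0,0.06],
    [0,0,0,0,-0.04,0,0.06],
    [0,0,0,0,-0.04,0,0.06],
    [0,0,0,0,0,0,0.06],
  ],
)

```text
time_s: 32.58
eef_pos: [0.5008, -0.3661, 0.2145]
ee_rot: [-0.0, -0.033, 0.999, -0.002]
contact_force: [0.9, 0.3, 0.1]
finger_gap: 0.0599
grip_force: 0.0
```

```bash
python3 - <<'E'
from h import *
c=cam('top');p=cloud(c)
for n,x,y,z0 in(('trafo',.4625,.2155,.035),('cap',.449,.084,.045),('choke',.458,.1435,.03),('hs',.4825,-.0945,.032),('scap',.487,-.166,.030),('spool',.633,-.0605,.03),('blue',.579,.144,.03)):
    print(n);obj(p,x,y,z0,.07,.04)
s=cam('side');cv2.imwrite('pics/end.png',cv2.resize(s['color'][110:330,90:370],(764,600)))
E
```

```text
trafo
298 obj [460.2 216. ] [44.  55.7] 80.4 zmax 0.0504
cap
138 obj [445.6  84.5] [31.5 31.2] 89.2 zmax 0.0594
choke
56 obj [456.4 143.7] [12.2 32. ] 84.0 zmax 0.0464
hs
161 obj [479.8 -94.1] [55.6 30. ] 4.2 zmax 0.0466
scap
72 obj [ 482.7 -165.8] [23.6 21.2] 88.8 zmax 0.0442
spool
347 obj [632.8 -60.5] [53.4 53.5] 88.7 zmax 0.0485
blue
150 obj [578.6 145.5] [56.1 30.5] 19.2 zmax 0.0432
```

View pics/end.png

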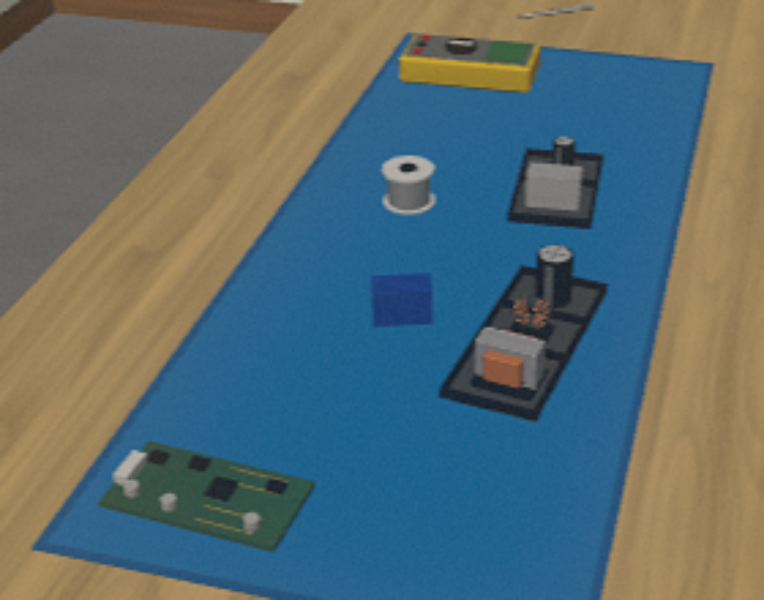

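The side view shows all five parts upright in the right pockets: transformer (510,355), choke (532,315), large capacitor (553,275), heat sink (553,185) and small capacitor (563,150). The bystanders and the blue look-alike have not moved.

```bash
python3 -c "
from cell import job
print(job.sign_off())"
```

```text
the job is handed in; nothing more can be done
None
```

Both kits are made up and the job is handed in at about 33 s: camera checks show all five parts upright in their pockets, with the bystanders and the blue look-alike left where they were.

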